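# Swap a dressing stick out of the bottom of the drain rack

## Robot

A 6-joint arm with a two-finger parallel gripper is mounted at the origin on the work surface. World frame = base frame: x ahead of the robot, y to its left, z up, the work surface at z = 0. Lengths are in mm, angles in rad, forces in N, time in s.
With the tool pointing down it reaches from about 350 to 875 mm from the base axis. Payload 4.2 kg.
Tool frame: the origin (TCP) lies between the finger pads; the fingertips stand 25 mm ahead of it and the grasp point (between the pads) lies 6 mm ahead of it; z points along the fingers, y is the line along which they close (so a half turn about z gives the same grasp; the last joint's range is limited). The gripper opens to 85 mm and grips with 20 to 120 N. Pads are 22 mm wide; open, the fingers measure 114 mm over their backs; the gripper's body (76 mm by 85 mm) begins 54 mm behind the grasp point. The pads swing forward as they close: fully open they stand 13 mm farther back than shut.
Start: joints at [1.409, 0.385, 0.008, 0, -1.194, -0.259], TCP at [255.273, 570.469, 256.312] pointing down, gripper open.
Joint ranges: [-3.14, 3.14], [-1.21, 2.06], [-1.07, 1.41], [-3.16, 2.05], [-2.99, -0.16], [-3.1, 3.1]. Speed limits (rad/s): [2.79, 2.79, 3.14, 3.14, 3.14, 3.14].

## Interface

Orientations are given as a unit quaternion [x, y, z, w].
In Python, from bench import arm gives the robot as it stands.
- The arm moves only by the shell command python3 -m pendant 'ROWS'. ROWS is JSON, a list of rows, each a list of 7 numbers: the shift along the tool's x, y, z in m, then the turn, a rotation vector about the tool's x, y, z in degrees, then the finger opening in m, from 0 to 0.0854. In form: [[x, y, z, wx, wy, wz, fingers], ...]. A call has 1 to 12 rows; each row shifts and turns the commanded pose from where the row before left it, along the tool's axes as they then stand; what a row does not reach is not made up. A row lasts 1/10 s, in which the tool goes at most 50 mm and 8.59 degrees, less where a joint would pass 70% of its speed; a pose out of reach is approached as far as the arm can. A call is refused whole if a number of a shift passes 0.05 or a number of a turn 8.59, either way. A call with a gripper value outside its range is refused whole. The fingers move at their own pace and stop on an object; the grip force is fixed at half the most. Time passes only in rows, so rows that do not move let the fingers close. It gives the time, the measured TCP pose, the force, the opening and the grip force at its end, in the units of the state.
- arm.read_state(): the state, without advancing time (a new reading comes with each control period).
- arm.get_image(name): name is "side" or "top" or "wrist"; returns a dict with "image" (384x512x3 uint8, red, green, blue), "fx", "fy", "cx", "cy" (pixels), "xyz" and "rotation" of the camera in the world. Camera axes: x right, y down, z forward; pixel columns grow to the right and rows downward; lengths in mm; the calibration is good to about 2 mm. The wrist camera is an equidistant fisheye: a pixel r from the principal point sees the ray r / f radians off the axis. A picture is of the moment at which its call begins. There is no depth.
- arm.job_done(): hands the job in; it is judged then, once.
The state is a dict: "clock": time; "joints": joint angles; "joint_vel": joint speeds; "joint_efforts": joint torques, N m; "position": TCP position; "ee_rot": TCP orientation; "contact_force": force on the tool from outside, world axes, zero at the start; "wrist_torque": the same for the moment, N m; "gripper_width": finger opening in mm; "grasp_force": force on a finger pad.
Only numpy, scipy, OpenCV 4.12 (cv2) and the standard library are available. Lean on these libraries where they do the work, as an engineer would, in place of code of your own. Each camera call takes 0.05 s, during which the arm holds its last target. There are 200 camera calls.

## Task

First move the red and the blue dressing stick from the upper course on the drain rack to lie flat on the cork mat, then take the green stick from under them and seat it flat in the cradle. Next lay the white stick in the gap green left in the lower course, lengthwise and centred, and finally put red and blue back, each exactly where it was, so that the courses are staggered by half a length again. Leave the black and yellow sticks where they lie, and set the sticks down without dropping them, as they are brittle.

Things in the scene. Friction and masses are not known exactly. Their poses are not given: they have to be found in the camera images.
- green: Green dressing stick, a solid abrasive bar 25 x 75 x 24 mm (x, y, z of its frame; length along y), 70 to 140 g, rigid and grippable across its 25 mm width; origin at the centre of its underside, z up. At the start the middle one of the three in the lower course, partly covered by red and blue.
- red: Red dressing stick, a solid abrasive bar 25 x 75 x 24 mm (x, y, z of its frame; length along y), 70 to 140 g, rigid and grippable across its 25 mm width; origin at the centre of its underside, z up. At the start in the upper course, straddling the gap between green and one of its neighbours (left or right differs).
- blue: Blue dressing stick, a solid abrasive bar 25 x 75 x 24 mm (x, y, z of its frame; length along y), 70 to 140 g, rigid and grippable across its 25 mm width; origin at the centre of its underside, z up. At the start in the upper course, straddling the gap between green and its other neighbour.
- white: White dressing stick, a solid abrasive bar 25 x 75 x 24 mm (x, y, z of its frame; length along y), 70 to 140 g, rigid and grippable across its 25 mm width; origin at the centre of its underside, z up. At the start it lies alone on the black bench.
- black: Black dressing stick, a solid abrasive bar 25 x 75 x 24 mm (x, y, z of its frame; length along y), 70 to 140 g, rigid and grippable across its 25 mm width; origin at the centre of its underside, z up. At one end of the lower course.
- yellow: Yellow dressing stick, a solid abrasive bar 25 x 75 x 24 mm (x, y, z of its frame; length along y), 70 to 140 g, rigid and grippable across its 25 mm width; origin at the centre of its underside, z up. At the other end of the lower course.
- rack: Fixed steel drain rack: plate 55 x 300 x 10 mm (length along y), a thin upright 34 mm high at each end. Origin at the centre of its underside, z up. Sticks lie on it along rack y: lower course at y = -95, 0, +95 mm (20 mm gaps, undersides 10 mm above the bench), upper course at y = -47.5, +47.5 mm (undersides 34 mm above the bench). Its long sides are open.
- mat: Fixed cork mat on the bench, 120 x 130 x 3 mm (x, y, z); origin at the centre of its underside, its top is 3 mm above the bench. The side area, big enough for two sticks side by side.
- cradle: Fixed aluminium cradle with a blue cheek at each end, 75 x 115 x 30 mm (x, y, z). Origin at the centre of its underside, z up. Its floor is 12 mm above the bench; the seat is 45 mm (x) by 95 mm (y) between low rims along y (5 mm high, 4 mm thick; fingers can pass over them) and the end cheeks (18 mm above the floor). A stick lies in it along y.
Not all that is in view belongs to the job. Leave any pink look-alike of the red alone.

How it is judged:
By the outcome, as a careful person would: the job done as asked, in the order asked, and still so for the second after the job is handed in, with the robot touching nothing.
It also fails if it takes over 125 s, if anything falls off the work surface, if the arm or the gripper's body presses on something with over 40 N, if the wrist force passes 120 N, or if a joint passes its speed limit or range.

## Working session

There is one attempt and no reset: what is moved stays moved. The work goes in short steps, Python scripts to look and compute and a shell command to move; the robot and the scene stay as the last step left them, time stands still between calls to the robot, and variables do not carry over. Pictures are saved under pics/ and viewed, at most 14 in all, crops included, and the job is handed in when it is done.

```bash
ls; mkdir -p pics
python3 - <<'E'
from bench import arm
import cv2
s=arm.read_state(); print(s)
for n in ("side","top","wrist"):
    d=arm.get_image(n); cv2.imwrite(f"pics/{n}0.png",cv2.cvtColor(d["image"],cv2.COLOR_RGB2BGR))
    print(n,{k:d[k] for k in d if k!="image"})
E
```

```text
pics
{'clock': 0.0, 'joints': array([ 1.40858517e+00,  3.85563400e-01,  6.60970801e-03, -4.88878138e-04,
       -1.19402082e+00, -2.58606894e-01]), 'joint_vel': array([ 0.00120025, -0.0006468 , -0.00084167, -0.00029651, -0.00119443,
       -0.00071525]), 'joint_efforts': array([ 3.25741064e-05, -3.92293489e+01,  1.88397717e+01,  4.18617547e+00,
       -4.61652220e-03,  1.19161555e-06]), 'position': array([255.07781732, 569.98683096, 255.21260109]), 'ee_rot': array([ 9.77926122e-01, -2.08947987e-01, -1.74459464e-04,  1.09877576e-03]), 'contact_force': array([ 0.46832019,  0.69442315, -0.58222834]), 'wrist_torque': array([ 0.03332072,  0.00029718, -0.01434848]), 'grasp_force': 0.0, 'gripper_width': 85.30951910949054}
side {'fx': 438.83167486313965, 'fy': 438.83167486313965, 'cx': 257.76263963536144, 'cy': 192.43701611749427, 'xyz': array([284.91392511, 555.01447325, 630.25799795]), 'rotation': array([-0.22232359,  0.88148607, -0.40341061,  0.10399234])}
top {'fx': 350.57339449243, 'fy': 350.57339449243, 'cx': 257.87285993510625, 'cy': 193.89116765351298, 'xyz': array([470.68484905,  -5.79288526, 884.22176184]), 'rotation': array([-0.6988614 ,  0.71259546, -0.03844684,  0.04819014])}
wrist {'fx': 297.3186396354542, 'fy': 297.3186396354542, 'cx': 255.33876035194783, 'cy': 195.21555671642977, 'xyz': array([319.82995703, 541.6982824 , 372.31566097]), 'rotation': array([-0.53819082,  0.83099314,  0.11748671, -0.07744623])}
```

View pics/top0.png

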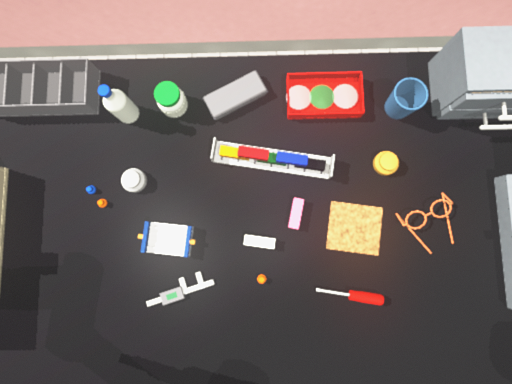

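View pics/side0.png

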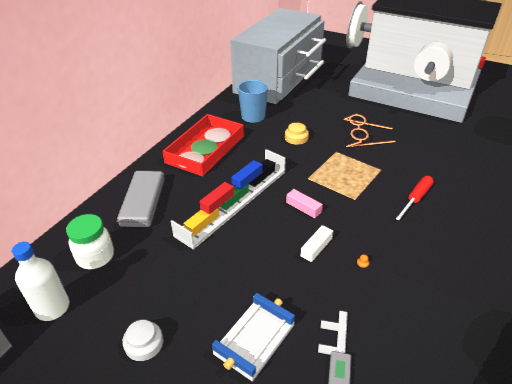

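View pics/wrist0.png

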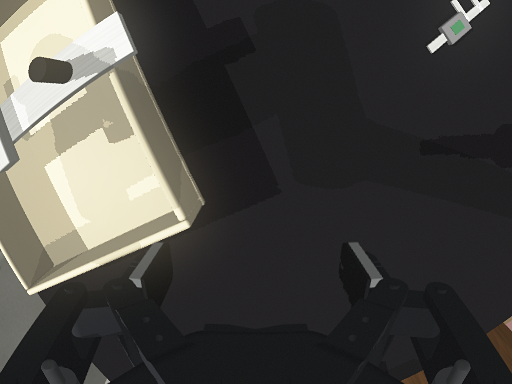

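The top view shows the rack along about 10° from horizontal: yellow (229,152), red (253,154), green (272,158), blue (292,159), black (316,165). It also shows white (259,242), mat (355,228), cradle (167,239) and the pink decoy (296,213). The side view agrees: red (217,197), blue (247,174), white (317,243), cradle (255,335). The wrist camera currently sees only a box.

```bash
cat > h.py <<'E'
import numpy as np, cv2
from scipy.spatial.transform import Rotation as R
from scipy.optimize import least_squares
from bench import arm
def grab(n,save=None):
    d=arm.get_image(n); d["name"]=n
    d["R"]=R.from_quat(d["rotation"]).as_matrix()
    d["hsv"]=cv2.cvtColor(d["image"],cv2.COLOR_RGB2HSV)
    if save: cv2.imwrite(f"pics/{save}.png",cv2.cvtColor(d["image"],cv2.COLOR_RGB2BGR))
    return d
def proj(d,P):
    c=(np.atleast_2d(P)-d["xyz"])@d["R"]
    if d["name"]=="wrist":
        r=np.hypot(c[:,0],c[:,1]); th=np.arctan2(r,c[:,2]); k=th/np.maximum(r,1e-9)
        return np.c_[d["fx"]*c[:,0]*k+d["cx"],d["fy"]*c[:,1]*k+d["cy"]]
    return np.c_[d["fx"]*c[:,0]/c[:,2]+d["cx"],d["fy"]*c[:,1]/c[:,2]+d["cy"]]
def ray(d,uv):
    q=(np.atleast_2d(uv).astype(float)-[d["cx"],d["cy"]])/[d["fx"],d["fy"]]
    if d["name"]=="wrist":
        r=np.hypot(*q.T); k=np.sinc(r/np.pi)
        c=np.c_[q*k[:,None],np.cos(r)]
    else: c=np.c_[q,np.ones(len(q))]
    return c@d["R"].T
def toz(d,uv,z):
    v=ray(d,uv); return d["xyz"]+v*((z-d["xyz"][2])/v[:,2])[:,None]
def tri(obs):  # [(d,uv),..] -> least-squares intersection, residual mm
    A=[];b=[]
    for d,uv in obs:
        v=ray(d,uv)[0]; v/=np.linalg.norm(v); M=np.eye(3)-np.outer(v,v); A.append(M); b.append(M@d["xyz"])
    A=np.vstack(A); b=np.hstack(b); p=np.linalg.lstsq(A,b,rcond=None)[0]
    return p, np.linalg.norm(A@p-b)
RNG=dict(red=[(0,7,150,255,60,255),(174,180,150,255,60,255)],blue=[(112,128,150,255,60,255)],green=[(50,75,120,255,30,255)],
 yellow=[(20,29,170,255,120,255)],white=[(0,180,0,40,150,255)],mat=[(10,22,90,255,100,255)])
def mask(d,col,uv=None,rad=40):
    m=np.zeros(d["hsv"].shape[:2],np.uint8)
    for a in RNG[col]: m|=cv2.inRange(d["hsv"],a[0::2],a[1::2])
    if uv is not None:
        k=np.zeros_like(m); cv2.circle(k,tuple(int(t) for t in uv),rad,255,-1); m&=k
    n,l,st,ce=cv2.connectedComponentsWithStats(m)
    if n<2: return None
    return (l==1+np.argmax(st[1:,4])).astype(np.uint8)
def box(p,w=25,l=75,h=24): # x,y,z underside, yaw
    c=np.array([[sx*w/2,sy*l/2,z] for sx in(-1,1) for sy in(-1,1) for z in(0,h)])
    return c@R.from_euler("z",p[3]).as_matrix().T+p[:3]
def moments(m):
    M=cv2.moments(m,True) if m.ndim==2 and m.dtype==np.uint8 else cv2.moments(m)
    a=M["m00"]; return np.array([M["m10"]/a,M["m01"]/a,M["mu20"]/a/12,M["mu11"]/a/12,M["mu02"]/a/12])
def fit(views,p0,dims=(25,75,24),free=(1,1,1,1)): # views [(d,mask)], silhouettes matched by moments; returns pose, rms px
    tgt=[moments(m) for _,m in views]; free=np.array(free,bool); p0=np.array(p0,float)
    def f(q):
        p=p0.copy(); p[free]=q; r=[]
        for (d,_),t in zip(views,tgt):
            hull=cv2.convexHull(proj(d,box(p,*dims)).astype(np.float32))
            r.append(moments(hull)-t)
        return np.hstack(r)
    s=least_squares(f,p0[free],x_scale=np.array([1,1,1,.02])[free],diff_step=1e-4)
    p=p0.copy(); p[free]=s.x; return p,np.sqrt(np.mean(s.fun**2))
def rows(dx,dy,dz): # world delta -> tool axes (mm)
    T=R.from_quat(arm.read_state()["ee_rot"]); return T.inv().apply([dx,dy,dz])
E
python3 - <<'E'
from h import *
np.set_printoptions(precision=1,suppress=True)
t,s=grab("top"),grab("side")
print(t["R"].round(2).tolist())
pts=dict(red=((253,154),(217,197)),blue=((292,159),(247,174)),white=((259,242),(317,243)),mat=((355,228),(345,175)),yellow=((229,152),(202,219)))
for k,(a,b) in pts.items():
    ma,mb=mask(t,k,a,45 if k=="mat" else 25),mask(s,k,b,45 if k=="mat" else 25)
    ca,cb=moments(ma)[:2],moments(mb)[:2]
    print(k,ma.sum(),mb.sum(),ca,cb,*tri([(t,ca),(s,cb)]))
    if k!="mat":
        p,e=fit([(t,ma),(s,mb)],[*tri([(t,ca),(s,cb)])[0],0.2+(1.3 if k=="x" else 0)]); print("  fit",p,"%.3f"%p[3],e)
for n,c in dict(cradleBlueL=((146,238),(233,357)),cradleBlueR=((188,241),(273,308)),upL=((214,150),(185,232)),upR=((333,166),(275,160))).items():
    print(n,*tri([(t,c[0]),(s,c[1])]))
T=arm.read_state(); print(R.from_quat(T["ee_rot"]).as_matrix().round(2).tolist())
E
```

```text
[[-0.02, -0.99, 0.12], [-1.0, 0.02, 0.01], [-0.01, -0.12, -0.99]]
red 304 604 [253.  153.1] [216.3 197.3] [674.3  14.9  48.4] 0.0452374056024799
  fit [673.8  14.4  36.9  -0.2] -0.164 0.19571389104275472
blue 287 516 [291.8 158.4] [246.8 174. ] [658.2 -79.4  48.5] 1.117034918040766
  fit [657.4 -79.   37.7  -0.2] -0.179 0.3015450056193007
white 368 614 [259.  241.3] [315.9 243. ] [460.4   4.5  13.9] 0.2921533537118476
  fit [460.1   4.3   2.9  -0.2] -0.151 0.2196526844528669
mat 723 1915 [357.  228.5] [344.6 175.1] [ 488.5 -241.8   -5. ] 1.546544766581585
yellow 47 450 [232.1 153.4] [199.9 220.7] [680.2  67.9  25.9] 0.2655957003152651
  fit [680.5  66.5  12.7  -0.2] -0.167 1.759606141610461
cradleBlueL [475.3 281.4  24.4] 2.432827697535696
cradleBlueR [464.1 177.7  23.1] 0.5791123495629699
upL [686.5 111.5  31.5] 2.784324209622595
upR [ 642.5 -183.6   22.9] 0.8923852288729501
[[0.91, -0.41, -0.0], [-0.41, -0.91, -0.0], [0.0, 0.0, -1.0]]
```

The top/side fit puts red at about (674,14), blue at (657,-79) and the rack yaw near -0.168 rad, with undersides near 36 mm. I'll swing the wrist camera over the rack for a closer measurement.

```bash
python3 -m pendant '[[0.045,0,0,0,0,4.7,0.05],[0.045,0,0,0,0,4.7,0.05],[0.045,0,0,0,0,4.7,0.05],[0.045,0,0,0,0,4.7,0.05],[0.045,0,0,0,0,4.7,0.05],[0.045,0,0,0,0,4.7,0.05],[0.045,0,0,0,0,4.7,0.05],[0.045,0,0,0,0,4.7,0.05],[0.045,0,0,0,0,4.7,0.05],[0.045,0,0,0,0,4.7,0.05],[0.045,0,0,0,0,4.7,0.05],[0.045,0,0,0,0,4.7,0.05]]'; python3 -m pendant '[[0.045,0,0,0,0,4.7,0.05],[0.045,0,0,0,0,4.7,0.05],[0.045,0,0,0,0,4.7,0.05],[0.045,0,0,0,0,4.7,0.05],[0,0,0,0,0,0,0.05],[0,0,0,0,0,0,0.05],[0,0,0,0,0,0,0.05]]'
python3 - <<'E'
from h import *
np.set_printoptions(precision=2,suppress=True)
w=grab("wrist","w1"); T=arm.read_state(); print(T["clock"],T["position"],T["joints"]); RT=R.from_quat(T["ee_rot"]); print(RT.as_matrix())
print("cam in tool",RT.inv().apply(w["xyz"]-T["position"]), RT.inv().apply(w["R"][:,2]))
E
```

```text
clock: 1.45
position: [589.5, 171.7, 256.0]
ee_rot: [0.762, -0.647, -0.0, 0.0]
contact_force: [1.0, 0.0, 0.3]
gripper_width: 50.1
grasp_force: 0.0
clock: 2.15
position: [596.6, -5.1, 256.2]
ee_rot: [-0.648, 0.762, 0.0, 0.0]
contact_force: [0.5, -0.7, 1.0]
gripper_width: 50.5
grasp_force: 0.0
2.2 [596.67  -4.65 256.25] [ 0.26  0.34 -0.06 -0.   -1.17 -0.42]
[[-0.16 -0.99  0.  ]
 [-0.99  0.16  0.  ]
 [-0.   -0.   -1.  ]]
cam in tool [  71.02    0.27 -116.99] [-0.28 -0.    0.96]
```

View pics/w1.png

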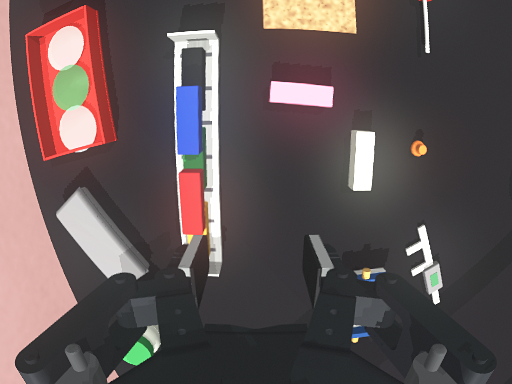

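The wrist view shows blue (189,120), red (192,200), green between them at (194,160), black (193,67), white (362,160), the mat at the top, and rack uprights at (193,36) and (207,268). I'll take numeric fits from here and from a second wrist position nearer the mat.

```bash
cat > m.py <<'E'
from h import *
import pickle,sys
np.set_printoptions(precision=1,suppress=True)
w=grab("wrist",sys.argv[1]); pickle.dump(w,open(f"pics/{sys.argv[1]}.pkl","wb"))
G=dict(red=(673.8,14.4,34,-.168),blue=(657.4,-79,34,-.168),white=(460,4.3,0,-.15))
for k,g in G.items():
    u=proj(w,[g[0],g[1],g[2]+12])[0]; m=mask(w,k,u,60)
    if m is None: continue
    p,e=fit([(w,m)],g,free=(1,1,0,1)); print(k,u,m.sum(),p,"%.3f"%p[3],"%.2f"%e)
E
python3 m.py w1b
python3 -m pendant '[[0.045,0,0,0,0,0,0.05],[0.045,0,0,0,0,0,0.05],[0.045,0,0,0,0,0,0.05],[0.045,0,0,0,0,0,0.05],[0,0,0,0,0,0,0.05],[0,0,0,0,0,0,0.05],[0,0,0,0,0,0,0.05]]'
python3 m.py w2
python3 - <<'E'
from h import *
import pickle
np.set_printoptions(precision=1,suppress=True)
a,b=[pickle.load(open(f"pics/{n}.pkl","rb")) for n in("w1b","w2")]
for k,g in dict(red=(673.8,14.4,34,-.168),blue=(657.4,-79,34,-.168),white=(460,4.3,0,-.15)).items():
    v=[(d,mask(d,k,proj(d,[g[0],g[1],g[2]+12])[0],60)) for d in (a,b)]
    p,e=fit(v,g); print(k,p,"%.3f"%p[3],"%.2f"%e)
E
```

```text
red [192.9 200.6] 1293 [676.9  16.3  34.   -0.1] -0.143 1.54
blue [190.4 118.6] 1472 [660.7 -78.9  34.   -0.2] -0.169 0.78
white [361.8 159.7] 1392 [460.5   3.9   0.   -0.2] -0.158 0.30
clock: 2.95
position: [567.9, -182.0, 256.2]
ee_rot: [-0.648, 0.762, 0.0, 0.0]
contact_force: [0.2, 0.5, 0.8]
gripper_width: 49.8
grasp_force: 0.0
red [203.9 321. ] 331 [668.1   1.3  34.   -0.2] -0.184 5.75
blue [198.8 264.3] 45 [660.5 -37.5  34.   -0.8] -0.756 8.12
white [347.5 281.1] 263 [450.9 -21.7   0.    0.6] 0.637 5.75
red [685.2  28.5  -6.9  -0.2] -0.171 3.29
blue [653.6 -67.9  54.5  -0.2] -0.169 9.20
white [434.9  20.2 -69.9   0. ] 0.020 4.08
```

View pics/w2.png

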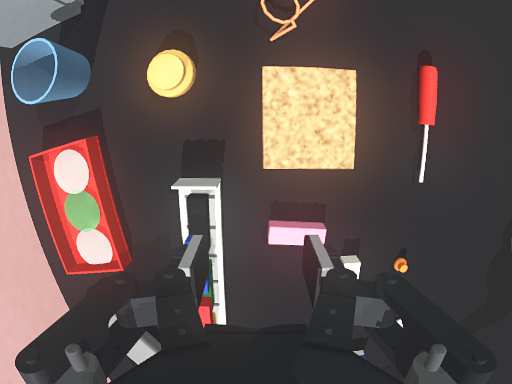

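The mat corners in w2 are about (263,67), (356,70), (263,169) and (354,170), and the fingers hide the rack sticks there. I'll move back to a view centred on the sticks.

```bash
python3 -m pendant '[[-0.042,-0.0085,0,0,0,0,0.05],[-0.042,-0.0085,0,0,0,0,0.05],[-0.042,-0.0085,0,0,0,0,0.05],[-0.042,-0.0085,0,0,0,0,0.05],[-0.042,-0.0085,0,0,0,0,0.05],[-0.042,-0.0085,0,0,0,0,0.05],[0,0,0,0,0,0,0.05],[0,0,0,0,0,0,0.05],[0,0,0,0,0,0,0.05]]'
python3 m.py w3
python3 - <<'E'
from h import *
import pickle
np.set_printoptions(precision=1,suppress=True)
a,b,c=[pickle.load(open(f"pics/{n}.pkl","rb")) for n in("w1b","w2","w3")]
m=mask(b,"mat",(310,118),80); h=cv2.approxPolyDP(max(cv2.findContours(m,0,2)[0],key=cv2.contourArea),8,True)[:,0]
print("mat",h.tolist(),toz(b,h,3),toz(b,h,3).mean(0))
for k,g in dict(red=(675,14.4,34,-.168),blue=(659.,-79,34,-.168),white=(460,4.3,0,-.15)).items():
    v=[(d,mask(d,k,proj(d,[g[0],g[1],g[2]+12])[0],60)) for d in (a,c)]
    for s in (v,v[:1],v[1:]):
        f=(1,1,1,1) if len(s)==2 else (1,1,0,1)
        p,e=fit(s,g,free=f); print(k,p,"%.3f"%p[3],"%.2f"%e)
print(arm.read_state()["position"])
E
```

```text
clock: 3.9
position: [658.1, 57.4, 256.3]
ee_rot: [-0.648, 0.762, 0.0, -0.0]
contact_force: [0.4, -0.8, -0.6]
gripper_width: 49.6
grasp_force: 0.0
red [234.9 139. ] 1529 [675.2  14.3  34.   -0.2] -0.163 0.43
blue [235.6  53.8] 1545 [658.9 -79.8  34.   -0.2] -0.174 1.00
white [399.5 107.3] 1377 [460.3   4.1   0.   -0.2] -0.161 0.13
mat [[262, 66], [263, 168], [284, 130], [278, 115], [289, 129], [274, 168], [353, 168], [355, 70]] [[ 539.5 -306.3    3. ]
 [ 558.5 -179.3    3. ]
 [ 525.2 -223.     3. ]
 [ 529.8 -242.6    3. ]
 [ 518.9 -223.3    3. ]
 [ 544.7 -177.1    3. ]
 [ 441.3 -161.7    3. ]
 [ 422.9 -288.2    3. ]] [ 510.1 -225.2    3. ]
red [676.9  16.   28.4  -0.2] -0.153 1.11
red [676.9  16.3  34.   -0.1] -0.145 1.54
red [675.2  14.3  34.   -0.2] -0.163 0.43
blue [660.3 -79.8  30.1  -0.2] -0.173 0.89
blue [660.7 -78.9  34.   -0.2] -0.169 0.78
blue [658.9 -79.8  34.   -0.2] -0.175 1.00
white [460.4   4.    0.   -0.2] -0.159 0.24
white [460.5   3.9   0.   -0.2] -0.158 0.30
white [460.3   4.1   0.   -0.2] -0.161 0.13
[658.1  56.8 256.5]
```

View pics/w3.png

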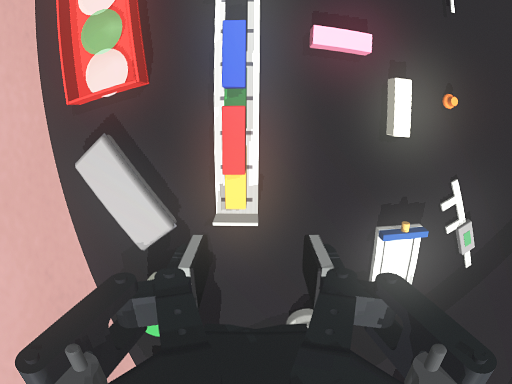

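The w3 view shows red (234,139), blue (234,53), green between them, yellow below red (235,192), white (399,107), and the cradle at (395,255). I'll approach red partway down and re-measure from there.

```bash
python3 -m pendant '[[0.0131,-0.0079,0.035,0,0,0.5,0.05],[0.0131,-0.0079,0.035,0,0,0,0.05],[0.0131,-0.0079,0.035,0,0,0,0.05],[0,0,0,0,0,0,0.05],[0,0,0,0,0,0,0.05],[0,0,0,0,0,0,0.05]]'
python3 m.py w4
python3 - <<'E'
from h import *
T=arm.read_state();print(T["position"].round(1),R.from_quat(T["ee_rot"]).as_euler("ZYX",degrees=True).round(2))
E
```

```text
clock: 4.55
position: [676.4, 14.5, 154.0]
ee_rot: [-0.644, 0.765, -0.001, 0.002]
contact_force: [0.0, 0.8, 1.0]
gripper_width: 49.5
grasp_force: 0.0
red [259.1 200.8] 2949 [675.4  16.8  34.   -0.2] -0.172 3.07
blue [259.7  78.4] 3398 [658.9 -79.2  34.   -0.2] -0.168 1.33
white [460.5 147.5] 1450 [453.4   6.4   0.   -0.2] -0.188 1.52
[676.4  14.8 154.2] [-9.9780e+01  8.0000e-02 -1.7974e+02]
```

View pics/w4.png

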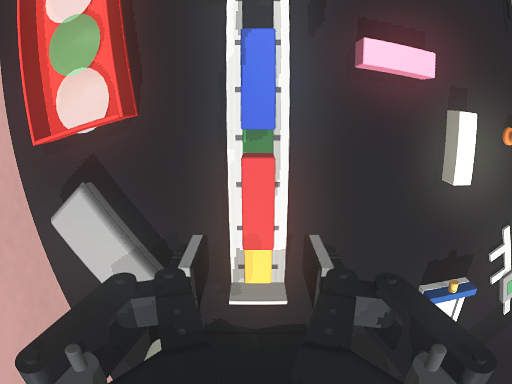

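Red sits squarely between the fingers (cols 242-274, rows 154-249), and blue is at cols 241-275, rows 28-129. Yellow is at rows 250-284 and the rack edges are at cols 228/288. I'll refit with unclipped masks, adding a stick top-face and rack check.

```bash
sed -i 's/u,60)/u,120)/' m.py
python3 - <<'E'
from h import *
import pickle
np.set_printoptions(precision=1,suppress=True)
d=pickle.load(open("pics/w4.pkl","rb"))
for k,g in dict(red=(675,14.4,34,-.17),blue=(659.,-79,34,-.17)).items():
    m=mask(d,k,proj(d,[g[0],g[1],46])[0],120)
    r=cv2.boundingRect(m); print(k,r,m.sum(),*fit([(d,m)],g,free=(1,1,0,1)))
    c=[(r[0],r[1]),(r[0]+r[2],r[1]),(r[0],r[1]+r[3]),(r[0]+r[2],r[1]+r[3])]
    print(toz(d,np.array(c)-.5,58).mean(0),proj(d,box(g)).tolist())
v=d["hsv"][...,2]
for r in (70,141,190,230): print(r,v[r,222:294:1].tolist())
print(rows(675.1-676.4,14.3-14.8,0),rows(-1,0,0))
E
```

```text
red (242, 156, 33, 94) 2949 [675.4  16.8  34.   -0.2] 3.06563010748765
[674.6  13.8  58. ] [[273.1984066531049, 151.90688492854704], [274.9816320969627, 156.47438715562456], [271.8454518789457, 237.88265762220786], [273.22865798679334, 250.26647681412695], [242.0347901455935, 151.89722992397853], [240.41425853945793, 156.46281996347597], [243.213436325148, 237.87270184517462], [241.93454256430783, 250.25612026346965]]
blue (241, 28, 35, 101) 3398 [658.9 -79.2  34.   -0.2] 1.3338658606666525
[658.7 -79.   58. ] [[273.41781751725927, 35.02011029826673], [275.23279739982075, 26.931892520127093], [273.36616995072956, 127.37229373999035], [275.20747987700116, 129.24427068599928], [241.559921503751, 35.013979487714465], [239.87491734540583, 26.922257730975076], [241.7892184713795, 127.36327211706998], [240.1074813234769, 129.23283024529223]]
70 [65, 66, 64, 66, 150, 250, 242, 240, 237, 237, 238, 241, 241, 239, 237, 237, 238, 242, 197, 145, 192, 234, 231, 231, 231, 230, 230, 230, 230, 231, 231, 231, 231, 231, 231, 232, 231, 231, 231, 232, 232, 232, 232, 232, 232, 232, 232, 232, 232, 232, 23
[... 497 characters left out ...]
, 244, 240, 239, 240, 240, 242, 242, 242, 241, 241, 240, 216, 236, 246, 246, 246, 246, 246, 246, 246, 246, 246, 246, 246, 247, 246, 246, 246, 246, 246, 247, 246, 247, 246, 246, 247, 247, 246, 246, 246, 246, 246, 246, 242, 226, 215, 208, 223, 252, 249, 249, 250, 250, 250, 249, 249, 251, 242, 69, 81, 82, 82, 81, 81]
230 [74, 74, 75, 77, 78, 76, 70, 146, 253, 247, 243, 241, 243, 242, 245, 212, 216, 215, 212, 208, 192, 240, 250, 247, 247, 247, 247, 247, 247, 247, 247, 247, 247, 247, 247, 247, 247, 247, 247, 247, 247, 247, 247, 247, 247, 247, 247, 247, 247, 248, 247, 221, 167, 236, 232, 229, 236, 250, 251, 251, 250, 250, 250, 255, 239, 70, 84, 85, 85, 84, 82, 83]
[ 0.7  1.2 -0. ] [ 0.2  1.  -0. ]
```

```bash
python3 -m pendant '[[0.0009,0.0015,0.03,0,0,0,0.05],[0,0,0.03,0,0,0,0.05],[0,0,0.02,0,0,0,0.05],[0,0,0.012,0,0,0,0.05],[0,0,0,0,0,0,0.05],[0,0,0,0,0,0,0.05],[0,0,0,0,0,0,0.05]]'
python3 -m pendant '[[0,0,0,0,0,0,0.01],[0,0,0,0,0,0,0.01],[0,0,0,0,0,0,0.01],[0,0,0,0,0,0,0.01],[0,0,0,0,0,0,0.01],[0,0,0,0,0,0,0.01]]'
```

```text
clock: 5.3
position: [674.9, 14.2, 61.3]
ee_rot: [-0.644, 0.765, -0.001, 0.002]
contact_force: [-0.4, -0.6, 0.2]
gripper_width: 50.2
grasp_force: 0.0
clock: 5.9
position: [674.4, 13.9, 60.6]
ee_rot: [-0.644, 0.765, -0.001, 0.001]
contact_force: [-0.7, 1.1, 5.6]
gripper_width: 23.8
grasp_force: 59.5
```

```bash
python3 -m pendant '[[0,0,-0.01,0,0,0,0.01],[0,0,-0.03,0,0,0,0.01],[0,0,-0.03,0,0,0,0.01],[0,0,-0.02,0,0,0,0.01],[0.03923,0.01559,0,0,0,0,0.01],[0.03923,0.01559,0,0,0,0,0.01],[0.03923,0.01559,0,0,0,0,0.01],[0.03923,0.01559,0,0,0,0,0.01],[0.03923,0.01559,0,0,0,0,0.01],[0.03923,0.01559,0,0,0,0,0.01],[0.03923,0.01559,0,0,0,0,0.01],[0,0,0,0,0,0,0.01]]'
python3 -m pendant '[[0,0,0.03,0,0,0,0.01],[0,0,0.03,0,0,0,0.01],[0,0,0.03,0,0,0,0.01],[0,0,0.015,0,0,0,0.01],[0,0,0.005,0,0,0,0.01],[0,0,0,0,0,0,0.01],[0,0,0,0,0,0,0.01],[0,0,0,0,0,0,0.01]]'
```

```text
clock: 7.1
position: [515.8, -241.3, 149.0]
ee_rot: [-0.642, 0.767, 0.001, -0.001]
contact_force: [-0.4, 0.1, -1.3]
gripper_width: 24.0
grasp_force: 59.1
clock: 7.9
position: [520.2, -238.3, 40.6]
ee_rot: [-0.644, 0.765, -0.001, 0.001]
contact_force: [0.0, -0.3, -0.1]
gripper_width: 23.9
grasp_force: 59.1
```

```bash
python3 -m pendant '[[0,0,0.008,0,0,0,0.01],[0,0,0.0015,0,0,0,0.01],[0,0,0.0005,0,0,0,0.01],[0,0,0.0005,0,0,0,0.01],[0,0,0,0,0,0,0.01],[0,0,0,0,0,0,0.01]]'
```

```text
clock: 8.5
position: [519.2, -238.1, 29.6]
ee_rot: [-0.644, 0.765, 0.0, -0.0]
contact_force: [-2.6, 1.7, 5.2]
gripper_width: 24.2
grasp_force: 60.0
```

```bash
python3 -m pendant '[[0,0,0.0005,0,0,0,0.01],[0,0,0,0,0,0,0.01],[0,0,0,0,0,0,0.01]]'
```

```text
clock: 8.8
position: [519.1, -238.1, 29.6]
ee_rot: [-0.644, 0.765, 0.0, -0.0]
contact_force: [-4.0, 2.3, 7.8]
gripper_width: 24.0
grasp_force: 60.5
```

```bash
python3 -m pendant '[[0,0,0,0,0,0,0.05],[0,0,0,0,0,0,0.05],[0,0,0,0,0,0,0.05],[0,0,0,0,0,0,0.05],[0,0,-0.01,0,0,0,0.05],[0,0,-0.04,0,0,0,0.05],[0,0,-0.04,0,0,0,0.05],[-0.045,-0.0273,-0.01,0,0,0,0.05],[-0.045,-0.0273,0,0,0,0,0.05],[-0.045,-0.0273,0,0,0,0,0.05],[-0.045,-0.0273,0,0,0,0,0.05],[0,0,0,0,0,0,0.05]]'; python3 -m pendant '[[0,0,0,0,0,0,0.05],[0,0,0,0,0,0,0.05],[0,0,0,0,0,0,0.05]]'
python3 - <<'E'
from h import *
T=arm.read_state();print(T["position"].round(1),R.from_quat(T["ee_rot"]).as_euler("ZYX",degrees=True).round(2))
p=T["position"];print(rows(658.6-p[0],-79-p[1],62-p[2]))
E
```

```text
clock: 10.0
position: [654.1, -83.6, 128.3]
ee_rot: [-0.646, 0.763, -0.001, 0.002]
contact_force: [-1.3, 0.1, -0.2]
gripper_width: 50.1
grasp_force: 0.0
clock: 10.3
position: [649.3, -89.2, 127.9]
ee_rot: [-0.643, 0.765, 0.0, -0.0]
contact_force: [-0.7, 0.4, -0.2]
gripper_width: 50.0
grasp_force: 0.0
[649.3 -89.2 127.9] [-9.9890e+01 -1.0000e-02  1.7998e+02]
[-11.61714819  -7.46433757  65.91716356]
```

```bash
python3 -m pendant '[[-0.0116,-0.0075,0.01,0,0,0,0.05],[0,0,0.03,0,0,0,0.05],[0,0,0.02,0,0,0,0.05],[0,0,0.006,0,0,0,0.05],[0,0,0,0,0,0,0.05],[0,0,0,0,0,0,0.05],[0,0,0,0,0,0,0.05]]'; python3 -m pendant '[[0,0,0,0,0,0,0.01],[0,0,0,0,0,0,0.01],[0,0,0,0,0,0,0.01],[0,0,0,0,0,0,0.01],[0,0,0,0,0,0,0.01],[0,0,0,0,0,0,0.01]]'
```

```text
clock: 11.0
position: [660.4, -77.9, 63.1]
ee_rot: [-0.644, 0.765, -0.001, 0.001]
contact_force: [-0.3, -0.2, 0.5]
gripper_width: 49.9
grasp_force: 0.0
clock: 11.6
position: [660.2, -77.8, 62.8]
ee_rot: [-0.644, 0.765, -0.001, 0.001]
contact_force: [-1.5, 0.4, 5.6]
gripper_width: 23.5
grasp_force: 61.1
```

```bash
python3 -m pendant '[[0,0,-0.01,0,0,0,0.01],[0,0,-0.03,0,0,0,0.01],[0,0,-0.03,0,0,0,0.01],[0.0227,0.0213,-0.02,0,0,0,0.01],[0.0227,0.0213,0,0,0,0,0.01],[0.0227,0.0213,0,0,0,0,0.01],[0.0227,0.0213,0,0,0,0,0.01],[0.0227,0.0213,0,0,0,0,0.01],[0.0227,0.0213,0,0,0,0,0.01],[0.0227,0.0213,0,0,0,0,0.01],[0.0227,0.0213,0,0,0,0,0.01],[0,0,0,0,0,0,0.01]]'
python3 -m pendant '[[0,0,0.03,0,0,0,0.01],[0,0,0.03,0,0,0,0.01],[0,0,0.03,0,0,0,0.01],[0,0,0.015,0,0,0,0.01],[0,0,0.003,0,0,0,0.01],[0,0,0,0,0,0,0.01],[0,0,0,0,0,0,0.01],[0,0,0,0,0,0,0.01]]'
```

```text
clock: 12.8
position: [456.8, -228.9, 151.3]
ee_rot: [-0.643, 0.766, 0.002, -0.001]
contact_force: [-0.2, -0.3, -2.0]
gripper_width: 23.7
grasp_force: 60.3
clock: 13.6
position: [461.5, -227.9, 44.8]
ee_rot: [-0.644, 0.765, -0.001, 0.001]
contact_force: [-0.8, 1.4, -0.8]
gripper_width: 23.6
grasp_force: 60.4
```

```bash
python3 -m pendant '[[0,0,0.008,0,0,0,0.01],[0,0,0.0035,0,0,0,0.01],[0,0,0.0005,0,0,0,0.01],[0,0,0.0005,0,0,0,0.01],[0,0,0.0005,0,0,0,0.01],[0,0,0,0,0,0,0.01]]'
```

```text
clock: 14.2
position: [460.7, -227.8, 31.8]
ee_rot: [-0.644, 0.765, -0.0, -0.0]
contact_force: [-3.3, 1.5, 9.2]
gripper_width: 23.9
grasp_force: 61.8
```

```bash
python3 -m pendant '[[0,0,0,0,0,0,0.01],[0,0,0,0,0,0,0.01],[0,0,0,0,0,0,0.01]]'
```

```text
clock: 14.5
position: [460.7, -227.8, 31.8]
ee_rot: [-0.644, 0.765, -0.0, 0.0]
contact_force: [-2.4, 2.3, 9.3]
gripper_width: 23.6
grasp_force: 61.8
```

```bash
python3 -m pendant '[[0,0,0,0,0,0,0.045],[0,0,0,0,0,0,0.045],[0,0,0,0,0,0,0.045],[0,0,0,0,0,0,0.045],[0,0,-0.01,0,0,0,0.045],[0,0,-0.037,0,0,0,0.045],[0,0,-0.037,0,0,0,0.045],[0,0,-0.037,0,0,0,0.045]]'; python3 -m pendant '[[-0.0305,-0.0188,0,0,0,0,0.05],[-0.0305,-0.0188,0,0,0,0,0.05],[-0.0305,-0.0188,0,0,0,0,0.05],[-0.0305,-0.0188,0,0,0,0,0.05],[-0.0305,-0.0188,0,0,0,0,0.05],[-0.0305,-0.0188,0,0,0,0,0.05],[-0.0305,-0.0188,0,0,0,0,0.05],[-0.0305,-0.0188,0,0,0,0,0.05],[-0.0305,-0.0188,0,0,0,0,0.05],[0,0,0,0,0,0,0.05],[0,0,0,0,0,0,0.05],[0,0,0,0,0,0,0.05]]'
cat > m2.py <<'E'
from h import *
import sys,pickle
np.set_printoptions(precision=1,suppress=True)
d=grab("wrist",sys.argv[1]); pickle.dump(d,open(f"pics/{sys.argv[1]}.pkl","wb"))
T=arm.read_state(); p=T["position"]; print(p,R.from_quat(T["ee_rot"]).as_euler("ZYX",degrees=True))
u=[660.,-66,22]
for a in sys.argv[2:]:
    k,x,y,z=a.split(","); g=np.array([float(x),float(y),float(z),-.171])
    m=mask(d,k,proj(d,[g[0],g[1],g[2]+12])[0],120)
    if m is None: print(k,None); continue
    q,e=fit([(d,m)],g,free=(1,1,0,1)); print(k,m.sum(),q,"%.3f"%q[3],"%.2f"%e,"tool delta xy",rows(q[0]-p[0],q[1]-p[1],0)[:2])
E
python3 m2.py w5 green,666.7,-32.4,10 yellow,683,61,10
```

```text
clock: 15.3
position: [460.4, -227.8, 153.6]
ee_rot: [-0.644, 0.765, -0.0, -0.0]
contact_force: [0.7, -0.0, -1.0]
gripper_width: 45.1
grasp_force: 0.0
clock: 16.5
position: [673.4, 13.3, 151.8]
ee_rot: [-0.644, 0.765, 0.0, -0.0]
contact_force: [-0.0, -0.0, -0.0]
gripper_width: 49.9
grasp_force: 0.0
[673.4  13.  152. ] [-99.9  -0.  180. ]
green 2488 [666.9 -34.3  10.   -0.2] -0.215 4.96 tool delta xy [47.7 -1.7]
yellow 11 [698.4  59.5  10.   -0.8] -0.838 19.69 tool delta xy [-50.1 -16.6]
```

View pics/w5.png

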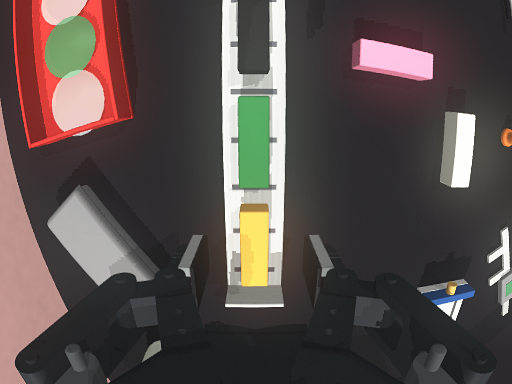

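w5 shows green alone in the middle (cols 239-269, rows 96-188), black ending at row 73, yellow from row 204, and clear 20 mm gaps. I'll compute green's top face centre from edges.

Run:
```python
from h import *
import pickle
np.set_printoptions(precision=1,suppress=True)
d=pickle.load(open("pics/w5.pkl","rb")); H=d["hsv"]
print(H[85:105,254].tolist()); print(H[178:215,254].tolist()); print(H[68:78,254].tolist()); print(H[141,232:278].tolist())
for n,uv,z in (("gN",(254,188),34),("gF",(254,96.5),34),("gL",(238.8,141),34),("gR",(269.5,141),34),("blackend",(254,73.5),34),("yellowend",(254,204.5),34)): print(n,toz(d,[uv],z)[0])
print(proj(d,box([666.7,-32.4,10,-.171])))
```

```text
[[39, 9, 198], [40, 8, 196], [39, 9, 202], [40, 9, 175], [90, 7, 104], [90, 7, 110], [98, 9, 113], [98, 9, 110], [80, 7, 110], [30, 5, 165], [44, 15, 188], [65, 106, 140], [64, 124, 167], [65, 125, 174], [65, 124, 173], [65, 123, 172], [65, 123, 172], [65, 122, 172], [65, 123, 172], [65, 124, 171]]
[[63, 121, 167], [63, 120, 166], [63, 118, 167], [63, 119, 167], [62, 117, 166], [62, 116, 167], [62, 116, 167], [62, 117, 168], [62, 119, 170], [62, 111, 156], [55, 46, 105], [18, 11, 115], [34, 13, 159], [34, 11, 170], [26, 10, 179], [27, 11, 203], [25, 14, 202], [27, 13, 201], [27, 14, 201], [25, 14, 202], [27, 13, 201], [27, 11, 200], [30, 9, 199], [33, 11, 202], [24, 19, 201], [20, 60, 182], [19, 150, 153], [18, 142, 158], [18, 143, 157], [18, 142, 158], [19, 144, 158], [19, 143, 159], [19, 144, 158], [18, 155, 189], [21, 160, 246], [25, 149, 255], [25, 148, 254]]
[[60, 7, 73], [60, 10, 73], [53, 15, 69], [45, 15, 66], [45, 16, 64], [45, 18, 57], [45, 11, 142], [35, 9, 172], [43, 11, 169], [43, 11, 168]]
[[98, 9, 117], [90, 9, 120], [90, 9, 120], [90, 9, 120], [90, 6, 121], [128, 8, 1
[... 201 characters left out ...]
126, 170], [65, 125, 171], [65, 127, 171], [64, 125, 172], [64, 126, 172], [64, 125, 172], [64, 125, 172], [64, 126, 172], [64, 126, 172], [64, 126, 172], [64, 126, 170], [64, 125, 171], [64, 126, 172], [64, 125, 171], [64, 125, 171], [65, 126, 172], [65, 128, 172], [65, 127, 169], [64, 126, 154], [64, 87, 123], [100, 7, 106], [75, 10, 104], [90, 9, 115], [98, 8, 135], [98, 8, 133], [96, 10, 130], [80, 5, 160], [45, 4, 230]]
gN [672.9   4.7  34. ]
gF [660.3 -67.9  34. ]
gL [678.1 -35.3  34. ]
gR [654.2 -31.1  34. ]
blackend [657.1 -85.9  34. ]
yellowend [675.3  18.6  34. ]
[[268.4  96.3]
 [269.7  94.7]
 [267.9 181. ]
 [269.  187.9]
 [239.2  96.3]
 [237.5  94.8]
 [239.9 181.1]
 [238.5 187.9]]
```

```bash
python3 -m pendant '[[0.0225,-0.0004,0.02,0,0,0,0.05],[0.0226,-0.0005,0.03,0,0,0,0.05],[0,0,0.03,0,0,0,0.05],[0,0,0.022,0,0,0,0.05],[0,0,0.009,0,0,0,0.05],[0,0,0,0,0,0,0.05],[0,0,0,0,0,0,0.05],[0,0,0,0,0,0,0.05]]'; python3 -m pendant '[[0,0,0,0,0,0,0.01],[0,0,0,0,0,0,0.01],[0,0,0,0,0,0,0.01],[0,0,0,0,0,0,0.01],[0,0,0,0,0,0,0.01],[0,0,0,0,0,0,0.01]]'
```

```text
clock: 17.35
position: [668.4, -30.6, 42.5]
ee_rot: [-0.644, 0.765, -0.001, 0.001]
contact_force: [-0.3, -0.6, 0.6]
gripper_width: 50.2
grasp_force: 0.0
clock: 17.95
position: [668.1, -30.5, 42.0]
ee_rot: [-0.644, 0.765, -0.001, 0.001]
contact_force: [-0.7, 1.5, 5.5]
gripper_width: 23.6
grasp_force: 62.0
```

```bash
python3 -m pendant '[[0,0,-0.01,0,0,0,0.01],[0,0,-0.03,0,0,0,0.01],[0,0,-0.04,0,0,0,0.01],[0,0,-0.04,0,0,0,0.01],[0,0,-0.03,0,0,0,0.01]]'; python3 -m pendant '[[-0.0291,0.0251,0,0,0,0,0.01],[-0.0291,0.0251,0,0,0,0,0.01],[-0.0291,0.0251,0,0,0,0,0.01],[-0.0291,0.0251,0,0,0,0,0.01],[-0.0291,0.0251,0,0,0,0,0.01],[-0.0291,0.0251,0,0,0,0,0.01],[-0.0291,0.0251,0,0,0,0,0.01],[-0.0291,0.0251,0,0,0,0,0.01],[-0.0291,0.0251,0,0,0,0,0.01],[0,0,0,0,0,0,0.01],[0,0,0,0,0,0,0.01],[0,0,0,0,0,0,0.01]]'
python3 m2.py w6
```

```text
clock: 18.45
position: [667.6, -30.8, 193.5]
ee_rot: [-0.644, 0.765, -0.001, 0.001]
contact_force: [-0.1, 0.3, -1.0]
gripper_width: 23.5
grasp_force: 61.3
clock: 19.65
position: [489.3, 265.2, 190.5]
ee_rot: [-0.644, 0.765, 0.0, -0.0]
contact_force: [0.4, -0.2, -0.3]
gripper_width: 23.6
grasp_force: 61.3
[489.6 264.9 190.5] [-99.9  -0.  180. ]
```

View pics/w6.png

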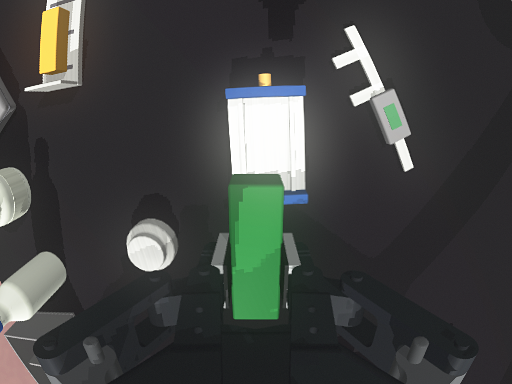

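w6 shows the held green stick and the cradle: the far blue cheek runs (228,90)-(306,87), and the near cheek's right end is visible at (285-307,195-203). I'll extract its corners.

Run:
```python
from h import *
import pickle
np.set_printoptions(precision=1,suppress=True)
d=pickle.load(open("pics/w6.pkl","rb"))
m=cv2.inRange(d["hsv"],(105,120,60),(125,255,255)); m[:, :200]=0; m[:,330:]=0
n,l,st,ce=cv2.connectedComponentsWithStats(m)
for i in range(1,n):
    if st[i,4]<40: continue
    c=np.argwhere(l==i)[:,::-1]; q=cv2.boxPoints(cv2.minAreaRect(c.astype(np.float32)))
    print(st[i],q.tolist(),"\n",toz(d,q,30))
t,s=grab("top"),grab("side")
out=[]
for a,b in (((146,238),(233,357)),((188,241),(273,308))):
    c=[]
    for d2,u in ((t,a),(s,b)):
        mm=cv2.inRange(d2["hsv"],(105,120,50),(125,255,255)); k=np.zeros_like(mm); cv2.circle(k,u,30,255,-1)
        nn,ll,ss,_=cv2.connectedComponentsWithStats(mm&k); i=min([i for i in range(1,nn) if ss[i,4]>20],key=lambda i:np.hypot(*(np.argwhere(ll==i).mean(0)[::-1]-u)))
        pts=np.argwhere(ll==i)[:,::-1]; c.append((d2,pts.mean(0)))
    print([x[1] for x in c],tri(c))
```

```text
[225  85  81  14 817] [[224.78028869628906, 87.65287017822266], [304.9325866699219, 84.35894012451172], [305.36761474609375, 94.94380950927734], [225.21530151367188, 98.23773956298828]] 
 [[501.  168.8  30. ]
 [427.6 177.8  30. ]
 [428.8 187.7  30. ]
 [502.4 178.7  30. ]]
[284 194  24  11 225] [[283.5543212890625, 194.64027404785156], [306.9774169921875, 193.52488708496094], [307.423095703125, 202.88462829589844], [284.0, 204.00001525878906]] 
 [[463.8 279.2  30. ]
 [440.8 282.   30. ]
 [441.5 291.6  30. ]
 [464.7 288.7  30. ]]
[array([143.1, 245.7]), array([233.7, 357.5])] (array([463.1, 286. ,  39.1]), np.float64(11.791194310616348))
[array([187.6, 240.9]), array([282. , 313.8])] (array([456.5, 177.9,  15. ]), np.float64(12.218329624050597))
```

```bash
python3 -m pendant '[[0.018,0.006,0,0,0,0,0.01],[0.018,0.0061,0,0,0,0,0.01],[0,0,0.03,0,0,-2.9,0.01],[0,0,0.03,0,0,0,0.01],[0,0,0.03,0,0,0,0.01],[0,0,0.025,0,0,0,0.01],[0,0,0.013,0,0,0,0.01],[0,0,0,0,0,0,0.01],[0,0,0,0,0,0,0.01],[0,0,0,0,0,0,0.01]]'; python3 -c "
from h import *
T=arm.read_state();p=T['position'];print(p,R.from_quat(T['ee_rot']).as_euler('ZYX',degrees=True),rows(471.3-p[0],230.3-p[1],0))"
```

```text
clock: 20.8
position: [472.1, 232.7, 63.7]
ee_rot: [-0.663, 0.749, -0.0, 0.001]
contact_force: [-0.4, -0.0, -0.4]
gripper_width: 23.7
grasp_force: 61.3
[472.14342049 232.67958065  63.71504523] [-9.69295915e+01  9.22433576e-02 -1.79908555e+02] [ 2.46395331  0.55015707 -0.00484491]
```

Aligned within 1-2 mm. Lowering into the seat.

```bash
python3 -m pendant '[[0.0012,0.0005,0.01,0,0,0,0.01],[0,0,0.006,0,0,0,0.01],[0,0,0.002,0,0,0,0.01],[0,0,0.001,0,0,0,0.01],[0,0,0,0,0,0,0.01],[0,0,0,0,0,0,0.01]]'; python3 -m pendant '[[0,0,0.0005,0,0,0,0.01],[0,0,0.0005,0,0,0,0.01],[0,0,0,0,0,0,0.01]]'
```

```text
clock: 21.4
position: [470.5, 231.1, 43.9]
ee_rot: [-0.663, 0.748, -0.0, -0.0]
contact_force: [-1.5, -0.1, 4.1]
gripper_width: 23.7
grasp_force: 61.7
clock: 21.7
position: [470.5, 231.1, 43.9]
ee_rot: [-0.663, 0.748, -0.0, -0.0]
contact_force: [-4.1, -1.8, 11.3]
gripper_width: 23.8
grasp_force: 62.9
```

```bash
python3 -m pendant '[[0,0,0,0,0,0,0.04],[0,0,0,0,0,0,0.05],[0,0,0,0,0,0,0.06],[0,0,-0.01,0,0,0,0.06],[0,0,-0.03,0,0,0,0.06],[0,0,-0.04,0,0,0,0.07],[0,0,-0.04,0,0,0,0.07],[0,0,0,0,0,0,0.07],[0,0,0,0,0,0,0.07]]'; python3 -c "
from h import *
grab('wrist','w7')"
python3 -m pendant '[[0.036,-0.0024,0,0,0,0,0.05],[0.036,-0.0024,0,0,0,0,0.05],[0.036,-0.0024,0,0,0,1.0,0.05],[0.036,-0.0024,0,0,0,1.0,0.05],[0.036,-0.0024,0,0,0,0,0.05],[0,0,0,0,0,0,0.05],[0,0,0,0,0,0,0.05],[0,0,0,0,0,0,0.05]]'; python3 m2.py w8 white,460.4,4,0
```

```text
clock: 22.6
position: [470.9, 231.6, 164.1]
ee_rot: [-0.663, 0.748, 0.0, 0.002]
contact_force: [-0.8, 0.2, 0.2]
gripper_width: 70.1
grasp_force: 0.0
clock: 23.45
position: [459.0, 51.6, 162.0]
ee_rot: [-0.65, 0.76, 0.0, -0.001]
contact_force: [-0.1, 0.1, -0.1]
gripper_width: 49.9
grasp_force: 0.0
[459.1  51.9 162.1] [-98.9  -0.  180. ]
white 2508 [460.7   3.8   0.   -0.2] -0.159 0.22 tool delta xy [47.3 -9.1]
```

View pics/w7.png

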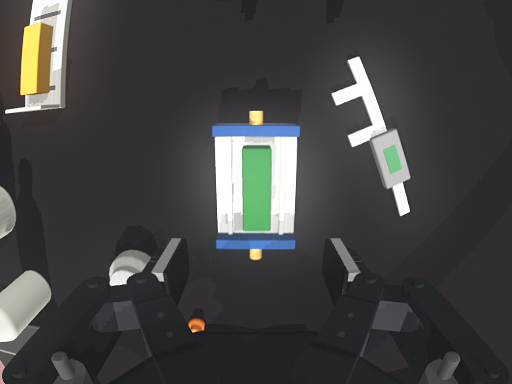

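w7 shows green seated flat between the cheeks, with its top face at cols 242-271, rows 146-230. Next is white, at (460.7,3.8), yaw -0.159.

```bash
python3 -m pendant '[[0.024,-0.0045,0.02,0,0,0.2,0.05],[0.0243,-0.0046,0.03,0,0,0,0.05],[0,0,0.03,0,0,0,0.05],[0,0,0.03,0,0,0,0.05],[0,0,0.015,0,0,0,0.05],[0,0,0.008,0,0,0,0.05],[0,0,0,0,0,0,0.05],[0,0,0,0,0,0,0.05],[0,0,0,0,0,0,0.05]]'; python3 -c "
from h import *
T=arm.read_state();p=T['position'];print(p,R.from_quat(T['ee_rot']).as_euler('ZYX',degrees=True),rows(460.7-p[0],3.8-p[1],0))"
```

```text
clock: 24.4
position: [461.2, 2.7, 30.6]
ee_rot: [-0.649, 0.761, -0.0, 0.001]
contact_force: [-0.6, -0.4, -0.5]
gripper_width: 50.0
grasp_force: 0.0
[461.23760363   2.66110651  30.57495194] [-9.90717675e+01  6.16134083e-02 -1.79882532e+02] [-1.03988240e+00  7.10450918e-01 -3.38323495e-04]
```

```bash
python3 -m pendant '[[-0.001,0.0007,0.0015,0,0,0,0.05],[0,0,0,0,0,0,0.05],[0,0,0,0,0,0,0.01],[0,0,0,0,0,0,0.01],[0,0,0,0,0,0,0.01],[0,0,0,0,0,0,0.01],[0,0,0,0,0,0,0.01],[0,0,0,0,0,0,0.01]]';python3 -m pendant '[[0,0,-0.01,0,0,0,0.01],[0,0,-0.03,0,0,0,0.01],[0,0,-0.04,0,0,0,0.01],[0,0,-0.03,0,0,0,0.01],[0.0004,-0.0348,0,0,0,0.7,0.01],[0.0004,-0.0348,0,0,0,0,0.01],[0.0004,-0.0348,0,0,0,0,0.01],[0.0004,-0.0348,0,0,0,0,0.01],[0.0004,-0.0348,0,0,0,0,0.01],[0.0004,-0.0348,0,0,0,0,0.01],[0,0,0,0,0,0,0.01],[0,0,0,0,0,0,0.01]]'
python3 - <<'E'
from h import *
import pickle
np.set_printoptions(precision=1,suppress=True)
d=pickle.load(open("pics/w5.pkl","rb"))
print(toz(d,[(254,73.5)],10),toz(d,[(254,204)],10),toz(d,[(254,211.5)],34),toz(d,[(226.5,287),(283,287)],34),toz(d,[(254,287)],34))
d=grab("wrist","w9"); T=arm.read_state();p=T['position'];print(p,R.from_quat(T['ee_rot']).as_euler('ZYX',degrees=True),rows(666.6-p[0],-31.8-p[1],0))
print(d["hsv"][:60,250].tolist())
E
```

```text
clock: 25.2
position: [460.2, 3.3, 28.6]
ee_rot: [-0.649, 0.761, -0.0, 0.0]
contact_force: [-2.0, 1.5, 5.4]
gripper_width: 23.9
grasp_force: 59.9
clock: 26.4
position: [664.7, -34.6, 137.0]
ee_rot: [-0.644, 0.765, 0.001, -0.001]
contact_force: [0.5, -0.2, -1.4]
gripper_width: 23.6
grasp_force: 59.4
[[656.7 -89.   10. ]] [[676.7  25.8  10. ]] [[676.4  24.7  34. ]] [[714.9  94.8  34. ]
 [662.6 103.8  34. ]] [[689.4  98.9  34. ]]
[664.2 -34.4 137.4] [-99.8  -0.  179.9] [-3.  -1.9 -0. ]
[[150, 7, 35], [150, 7, 36], [135, 14, 36], [150, 14, 37], [120, 7, 36], [120, 7, 37], [150, 14, 36], [150, 9, 28], [30, 7, 139], [36, 7, 183], [36, 7, 181], [40, 9, 178], [38, 7, 139], [40, 9, 87], [45, 6, 81], [30, 6, 82], [30, 6, 85], [40, 9, 84], [50, 9, 84], [45, 6, 83], [40, 9, 84], [45, 6, 82], [40, 9, 82], [30, 9, 83], [30, 6, 81], [38, 9, 113], [42, 8, 154], [36, 8, 151], [42, 8, 151], [42, 8, 150], [38, 7, 149], [36, 8, 150], [45, 7, 151], [36, 8, 155], [50, 8, 98], [0, 0, 40], [0, 0, 48], [0, 0, 47], [90, 5, 47], [120, 5, 48], [90, 5, 49], [90, 5, 49], [60, 5, 48], [0, 0, 49], [0, 0, 48], [90, 5, 49], [60, 5, 50], [0, 0, 50], [60, 5, 50], [90, 5, 50], [30, 5, 49], [120, 5, 49], [90, 5, 50], [0, 0, 49], [0, 0, 50], [0, 0, 50], [0, 0, 50], [0, 0, 49], [120, 5, 50], [90, 5, 50]]
```

View pics/w9.png

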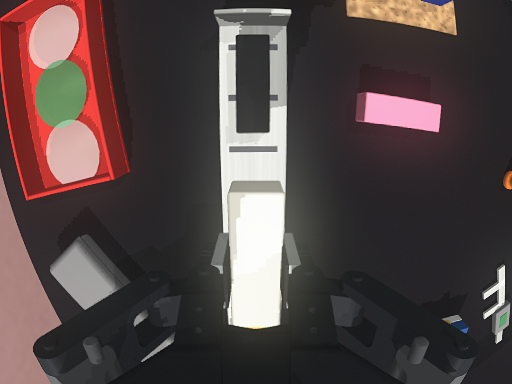

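w9 shows white in the grip over the empty slot, black ahead at cols 237-270, rows 35-132, and the slot marks. The gap midpoint from the black and yellow ends is (666.6,-31.9).

```bash
python3 -m pendant '[[-0.001,-0.0005,0.03,0,0,0,0.01],[0,0,0.03,0,0,0,0.01],[0,0,0.02,0,0,0,0.01],[0,0,0.008,0,0,0,0.01],[0,0,0,0,0,0,0.01],[0,0,0,0,0,0,0.01],[0,0,0,0,0,0,0.01],[0,0,0,0,0,0,0.01]]'; python3 -c "
from h import *
for i in range(3):
  T=arm.read_state();p=T['position'];print(p,R.from_quat(T['ee_rot']).as_euler('ZYX',degrees=True),rows(666.5-p[0],-32.4-p[1],0)); arm.get_image('top')"
```

```text
clock: 27.25
position: [666.6, -33.2, 51.6]
ee_rot: [-0.644, 0.765, -0.001, 0.001]
contact_force: [0.7, -0.1, -1.1]
gripper_width: 23.8
grasp_force: 59.5
[666.63589577 -33.22143915  51.60822253] [-9.97987476e+01  4.44633302e-02 -1.79868033e+02] [-7.86327619e-01  2.73713006e-01 -2.02153562e-05]
[666.50510536 -33.29368061  51.32546819] [-9.98073611e+01  3.72522462e-02 -1.79893659e+02] [-8.79750565e-01  1.57257613e-01  2.80121935e-04]
[666.32731751 -33.32826498  51.01052509] [-9.98118708e+01  2.91613022e-02 -1.79922856e+02] [-9.44114224e-01 -1.19669121e-02  4.96630089e-04]
```

```bash
python3 -m pendant '[[-0.0009,0,0.008,0,0,0,0.01],[0,0,0.003,0,0,0,0.01],[0,0,0,0,0,0,0.01],[0,0,0,0,0,0,0.01],[0,0,0,0,0,0,0.01],[0,0,0,0,0,0,0.01],[0,0,0.0005,0,0,0,0.01],[0,0,0.0005,0,0,0,0.01],[0,0,0,0,0,0,0.01],[0,0,0,0,0,0,0.01]]'
```

```text
clock: 28.4
position: [666.1, -32.6, 38.7]
ee_rot: [-0.644, 0.765, -0.0, -0.0]
contact_force: [-3.3, 0.6, 4.3]
gripper_width: 23.5
grasp_force: 60.0
```

```bash
python3 -m pendant '[[0,0,0,0,0,0,0.035],[0,0,0,0,0,0,0.05],[0,0,0,0,0,0,0.05],[0,0,-0.01,0,0,0,0.05],[0,0,-0.03,0,0,0,0.05],[-0.024,0,-0.04,0,0,0,0.05],[-0.023,0,-0.035,0,0,0,0.05],[0,0,0,0,0,0,0.05],[0,0,0,0,0,0,0.05],[0,0,0,0,0,0,0.05],[0,0,0,0,0,0,0.05]]'; python3 m2.py w10
```

```text
clock: 29.5
position: [673.3, 13.1, 151.7]
ee_rot: [-0.644, 0.765, 0.001, -0.001]
contact_force: [0.1, -0.1, 0.1]
gripper_width: 49.9
grasp_force: 0.0
[673.5  13.1 151.8] [-99.9  -0.1 179.9]
```

View pics/w10.png

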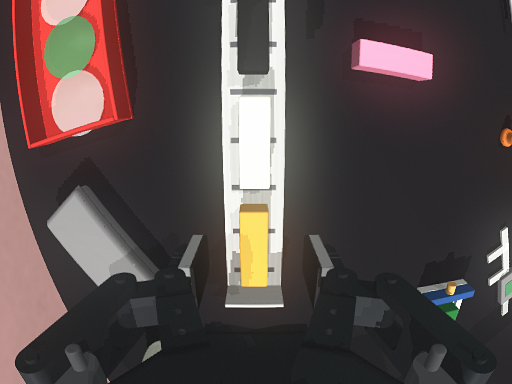

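White sits at cols 239-270, rows 97-188, where green was (239-269, 96-188), with equal gaps to black and yellow. Now red, from the mat.

```bash
python3 -m pendant '[[0.0342,0.0136,0,0,0,0,0.045],[0.0342,0.0136,0,0,0,0,0.045],[0.0342,0.0136,0,0,0,0,0.045],[0.0342,0.0136,0,0,0,0,0.045],[0.0342,0.0136,0,0,0,0,0.045],[0.0342,0.0136,0,0,0,0,0.045],[0.0342,0.0136,0,0,0,0,0.045],[0.0342,0.0136,0,0,0,0,0.045],[0,0,0,0,0,0,0.045],[0,0,0,0,0,0,0.045]]';  python3 -m pendant '[[0,0,0.03,0,0,0,0.045],[0,0,0.03,0,0,0,0.045],[0,0,0.02,0,0,0,0.045],[0,0,0,0,0,0,0.045],[0,0,0,0,0,0,0.045],[0,0,0,0,0,0,0.045],[0,0,0,0,0,0,0.045],[0,0,0,0,0,0,0.045]]'; python3 m2.py w11 red,519.2,-238.1,3
```

```text
clock: 30.55
position: [519.7, -238.1, 152.7]
ee_rot: [-0.643, 0.766, 0.0, -0.0]
contact_force: [-0.1, -0.5, 0.7]
gripper_width: 45.3
grasp_force: 0.0
clock: 31.35
position: [521.0, -237.3, 74.2]
ee_rot: [-0.644, 0.765, -0.001, 0.001]
contact_force: [0.2, -0.3, -0.4]
gripper_width: 44.9
grasp_force: 0.0
[ 520.8 -237.3   74. ] [ -99.8   -0.  -179.9]
red 4858 [ 519.4 -236.4    3.    -0.2] -0.175 2.01 tool delta xy [-0.7  1.5]
```

View pics/w11.png

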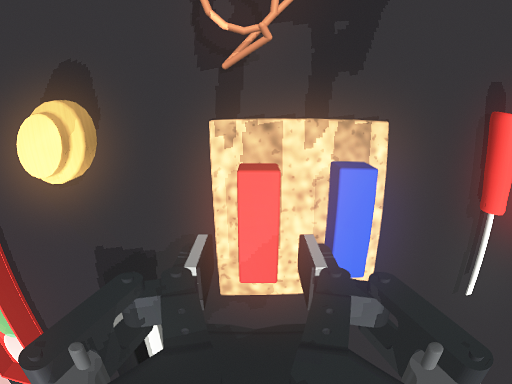

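w11 shows red (258,223) and blue (352,218) lying flat on the mat with the fingers straddling red and clear of blue. Grasping red.

```bash
python3 -m pendant '[[0.0008,0.0013,0.03,0,0,0,0.045],[0,0,0.011,0,0,0,0.045],[0,0,0.002,0,0,0,0.045],[0,0,0,0,0,0,0.045],[0,0,0,0,0,0,0.045],[0,0,0,0,0,0,0.045],[0,0,0,0,0,0,0.045]]'; python3 -m pendant '[[0,0,0,0,0,0,0.01],[0,0,0,0,0,0,0.01],[0,0,0,0,0,0,0.01],[0,0,0,0,0,0,0.01],[0,0,0,0,0,0,0.01],[0,0,0,0,0,0,0.01]]'
```

```text
clock: 32.1
position: [519.3, -237.9, 30.8]
ee_rot: [-0.644, 0.765, -0.001, 0.0]
contact_force: [-0.4, 0.3, -0.3]
gripper_width: 44.7
grasp_force: 0.0
clock: 32.7
position: [519.4, -237.9, 30.7]
ee_rot: [-0.644, 0.765, -0.0, 0.0]
contact_force: [-1.1, 1.6, 6.1]
gripper_width: 24.1
grasp_force: 59.9
```

```bash
python3 -m pendant '[[0,0,-0.01,0,0,0,0.01],[0,0,-0.03,0,0,0,0.01],[0,0,-0.04,0,0,0,0.01],[0,0,-0.04,0,0,0,0.01]]'; python3 -m pendant '[[-0.0305,-0.0122,0,0,0,0,0.01],[-0.0305,-0.0122,0,0,0,0,0.01],[-0.0305,-0.0122,0,0,0,0,0.01],[-0.0305,-0.0122,0,0,0,0,0.01],[-0.0305,-0.0122,0,0,0,0,0.01],[-0.0305,-0.0122,0,0,0,0,0.01],[-0.0305,-0.0122,0,0,0,0,0.01],[-0.0305,-0.0122,0,0,0,0,0.01],[-0.0305,-0.0122,0,0,0,0,0.01],[0,0,0,0,0,0,0.01],[0,0,0,0,0,0,0.01],[0,0,0,0,0,0,0.01]]'; python3 -m pendant '[[0,0,0.03,0,0,0,0.01],[0,0,0.03,0,0,0,0.01],[0,0,0.015,0,0,0,0.01],[0,0,0,0,0,0,0.01],[0,0,0,0,0,0,0.01],[0,0,0,0,0,0,0.01],[0,0,0,0,0,0,0.01],[0,0,0,0,0,0,0.01],[0,0,0,0,0,0,0.01]]'; python3 -c "
from h import *
T=arm.read_state();p=T['position'];print(p,R.from_quat(T['ee_rot']).as_euler('ZYX',degrees=True),rows(674.7-p[0],14.1-p[1],0))"
```

```text
clock: 33.1
position: [517.9, -237.6, 150.8]
ee_rot: [-0.644, 0.765, 0.001, -0.001]
contact_force: [0.5, 0.1, -0.8]
gripper_width: 23.5
grasp_force: 59.3
clock: 34.3
position: [673.0, 13.3, 149.7]
ee_rot: [-0.644, 0.765, 0.0, -0.001]
contact_force: [-0.1, -0.3, -1.3]
gripper_width: 24.0
grasp_force: 59.4
clock: 35.2
position: [674.1, 14.1, 75.8]
ee_rot: [-0.644, 0.765, -0.0, 0.0]
contact_force: [0.1, -0.2, -1.0]
gripper_width: 23.7
grasp_force: 59.4
[674.0900808   14.06085865  75.80176124] [-9.98021076e+01  2.20672226e-02 -1.79947192e+02] [-0.14240609 -0.59435142  0.00060265]
```

```bash
python3 -m pendant '[[0,-0.0006,0.008,0,0,0,0.01],[0,0,0.0045,0,0,0,0.01],[0,0,0,0,0,0,0.01],[0,0,0,0,0,0,0.01],[0,0,0,0,0,0,0.01],[0,0,0,0,0,0,0.01],[0,0,0.0005,0,0,0,0.01],[0,0,0.0005,0,0,0,0.01],[0,0,0,0,0,0,0.01],[0,0,0,0,0,0,0.01]]'
```

```text
clock: 36.2
position: [674.5, 13.8, 61.8]
ee_rot: [-0.644, 0.765, -0.0, 0.0]
contact_force: [-0.6, 0.2, -0.2]
gripper_width: 23.7
grasp_force: 59.5
```

```bash
python3 -m pendant '[[-0.0002,0,0.0005,0,0,0,0.01],[0,0,0.0005,0,0,0,0.01],[0,0,0,0,0,0,0.01],[0,0,0,0,0,0,0.01]]'
```

```text
clock: 36.6
position: [674.5, 13.9, 61.7]
ee_rot: [-0.644, 0.765, -0.0, -0.0]
contact_force: [-2.5, -0.7, 6.5]
gripper_width: 23.9
grasp_force: 60.0
```

```bash
python3 -m pendant '[[0,0,0,0,0,0,0.035],[0,0,0,0,0,0,0.05],[0,0,0,0,0,0,0.05],[0,0,-0.01,0,0,0,0.05],[0,0,-0.03,0,0,0,0.05],[0,0,-0.03,0,0,0,0.05],[0,0,-0.023,0,0,0,0.05],[0,0,0,0,0,0,0.05],[0,0,0,0,0,0,0.05],[0,0,0,0,0,0,0.05]]'; python3 m2.py w12
python3 - <<'E'
from h import *
import pickle
np.set_printoptions(precision=2,suppress=True)
for n in ("w4","w12"):
    d=pickle.load(open(f"pics/{n}.pkl","rb")); m=mask(d,"red",(258,200),120)
    p,e=fit([(d,m)],(674.8,14.2,34,-.171),free=(1,1,0,1)); r=cv2.minAreaRect(np.argwhere(m)[:,::-1].astype(np.float32))
    print(n,m.sum(),p,e,r,toz(d,[r[0]],58))
E
```

```text
clock: 37.6
position: [673.8, 14.0, 152.6]
ee_rot: [-0.644, 0.765, 0.001, -0.001]
contact_force: [-0.6, 0.8, -0.8]
gripper_width: 50.3
grasp_force: 0.0
[673.8  13.9 152.3] [-99.8  -0.  179.9]
w4 2949 [675.36  16.84  34.    -0.17] 3.065622943428363 ((258.0, 202.5), (93.0, 32.0), 90.0) [[674.31  11.87  58.  ]]
w12 2970 [675.06  17.25  34.    -0.17] 3.2356809770145945 ((254.0, 205.0), (92.0, 32.0), 90.0) [[674.25  12.37  58.  ]]
```

Red is back within about 0.5 mm of its first measured place. Now blue.

```bash
python3 -m pendant '[[0.0305,0.0188,0,0,0,0,0.05],[0.0305,0.0188,0,0,0,0,0.05],[0.0305,0.0188,0,0,0,0,0.05],[0.0305,0.0188,0,0,0,0,0.05],[0.0305,0.0188,0,0,0,0,0.05],[0.0305,0.0188,0,0,0,0,0.05],[0.0305,0.0188,0,0,0,0,0.05],[0.0305,0.0188,0,0,0,0,0.05],[0.0305,0.0188,0,0,0,0,0.05],[0,0,0,0,0,0,0.05],[0,0,0,0,0,0,0.05]]'; python3 -m pendant '[[0,0,0.03,0,0,0,0.05],[0,0,0.03,0,0,0,0.05],[0,0,0.02,0,0,0,0.05],[0,0,0,0,0,0,0.05],[0,0,0,0,0,0,0.05],[0,0,0,0,0,0,0.05],[0,0,0,0,0,0,0.05],[0,0,0,0,0,0,0.05]]'; python3 m2.py w13 blue,460.7,-228.8,3; python3 -c "
from h import *
p=arm.read_state()['position'];print(rows(460.7-p[0],-227.8-p[1],0))"
```

```text
clock: 38.75
position: [460.4, -228.1, 153.1]
ee_rot: [-0.643, 0.765, 0.0, -0.0]
contact_force: [0.4, -0.5, 0.2]
gripper_width: 50.1
grasp_force: 0.0
clock: 39.55
position: [461.6, -227.6, 74.6]
ee_rot: [-0.644, 0.765, -0.001, 0.001]
contact_force: [0.0, 0.3, 0.2]
gripper_width: 50.2
grasp_force: 0.0
[ 461.5 -227.6   74.5] [ -99.8    0.  -179.9]
blue 824 [ 463.6 -194.3    3.    -0.4] -0.437 9.89 tool delta xy [-33.2   3.6]
[ 0.28639461  0.71596263 -0.00127563]
```

```bash
python3 -m pendant '[[0.0017,0.0006,0.03,0,0,0,0.05],[0,0,0.011,0,0,0,0.05],[0,0,0.0025,0,0,0,0.05],[0,0,0,0,0,0,0.05],[0,0,0,0,0,0,0.05],[0,0,0,0,0,0,0.05],[0,0,0,0,0,0,0.05]]'; python3 -m pendant '[[0,0,0,0,0,0,0.01],[0,0,0,0,0,0,0.01],[0,0,0,0,0,0,0.01],[0,0,0,0,0,0,0.01],[0,0,0,0,0,0,0.01],[0,0,0,0,0,0,0.01]]'
```

```text
clock: 40.3
position: [460.6, -229.2, 30.8]
ee_rot: [-0.644, 0.765, -0.001, 0.0]
contact_force: [0.0, 0.7, 0.2]
gripper_width: 50.1
grasp_force: 0.0
clock: 40.9
position: [460.5, -229.2, 30.6]
ee_rot: [-0.644, 0.765, -0.0, 0.0]
contact_force: [0.4, 0.2, 5.7]
gripper_width: 23.7
grasp_force: 59.5
```

```bash
python3 -m pendant '[[0,0,-0.01,0,0,0,0.01],[0,0,-0.03,0,0,0,0.01],[0,0,-0.04,0,0,0,0.01],[0,0,-0.04,0,0,0,0.01]]'; python3 -m pendant '[[-0.0227,-0.0212,0,0,0,0,0.01],[-0.0227,-0.0212,0,0,0,0,0.01],[-0.0227,-0.0212,0,0,0,0,0.01],[-0.0227,-0.0212,0,0,0,0,0.01],[-0.0227,-0.0212,0,0,0,0,0.01],[-0.0227,-0.0212,0,0,0,0,0.01],[-0.0227,-0.0212,0,0,0,0,0.01],[-0.0227,-0.0212,0,0,0,0,0.01],[0,0,0,0,0,0,0.01],[0,0,0,0,0,0,0.01],[0,0,0,0,0,0,0.01]]'; python3 -m pendant '[[0,0,0.03,0,0,0,0.01],[0,0,0.03,0,0,0,0.01],[0,0,0.015,0,0,0,0.01],[0,0,0,0,0,0,0.01],[0,0,0,0,0,0,0.01],[0,0,0,0,0,0,0.01],[0,0,0,0,0,0,0.01],[0,0,0,0,0,0,0.01],[0,0,0,0,0,0,0.01]]'; python3 -c "
from h import *
T=arm.read_state();p=T['position'];print(p,R.from_quat(T['ee_rot']).as_euler('ZYX',degrees=True),rows(658.5-p[0],-79.3-p[1],0))"
```

```text
clock: 41.3
position: [459.2, -229.0, 151.0]
ee_rot: [-0.644, 0.765, 0.001, -0.001]
contact_force: [1.6, 0.4, -0.8]
gripper_width: 23.5
grasp_force: 59.0
clock: 42.4
position: [657.0, -79.6, 149.8]
ee_rot: [-0.644, 0.765, 0.001, -0.001]
contact_force: [0.7, -0.1, -0.6]
gripper_width: 23.9
grasp_force: 59.1
clock: 43.3
position: [658.4, -79.1, 75.8]
ee_rot: [-0.644, 0.765, -0.0, 0.0]
contact_force: [-1.1, -0.1, -0.9]
gripper_width: 23.8
grasp_force: 59.2
[658.43933145 -79.06831136  75.7944191 ] [-9.98033864e+01  1.55065740e-02 -1.79941985e+02] [ 2.17975575e-01 -9.92317668e-02  4.14841829e-05]
```

```bash
python3 -m pendant '[[0,-0.0002,0.008,0,0,0,0.01],[0,0,0.0045,0,0,0,0.01],[0,0,0,0,0,0,0.01],[0,0,0,0,0,0,0.01],[0,0,0,0,0,0,0.01],[0,0,0.0005,0,0,0,0.01],[0,0,0.0005,0,0,0,0.01],[0,0,0,0,0,0,0.01],[0,0,0.0005,0,0,0,0.01],[0,0,0.0004,0,0,0,0.01],[0,0,0,0,0,0,0.01],[0,0,0,0,0,0,0.01]]'
```

```text
clock: 44.5
position: [658.4, -79.2, 61.7]
ee_rot: [-0.644, 0.765, -0.0, 0.0]
contact_force: [-2.1, 0.8, 5.3]
gripper_width: 24.0
grasp_force: 59.9
```

Contact made. I'll release, retreat to the first w4 viewpoint and compare.

```bash
python3 -m pendant '[[0,0,0,0,0,0,0.035],[0,0,0,0,0,0,0.05],[0,0,0,0,0,0,0.05],[0,0,-0.01,0,0,0,0.05],[0,0,-0.03,0,0,0,0.05],[-0.047,0,-0.03,0,0,0,0.05],[-0.047,0,-0.023,0,0,0,0.05],[0,0,0,0,0,0,0.05],[0,0,0,0,0,0,0.05],[0,0,0,0,0,0,0.05],[0,0,0,0,0,0,0.05]]'; python3 m2.py w14
python3 - <<'E'
from h import *
import pickle
np.set_printoptions(precision=2,suppress=True)
for n in ("w4","w14"):
    d=pickle.load(open(f"pics/{n}.pkl","rb"))
    for k,u,g in (("red",(256,202),(674.8,14.2,34,-.171)),("blue",(256,78),(658.6,-79,34,-.171))):
        m=mask(d,k,u,120); p,e=fit([(d,m)],g,free=(1,1,0,1)); print(n,k,m.sum(),p[[0,1]],"%.3f"%p[3],e,cv2.boundingRect(m))
E
```

```text
clock: 45.6
position: [672.5, 5.4, 148.6]
ee_rot: [-0.644, 0.765, 0.001, -0.001]
contact_force: [0.4, -0.5, -1.2]
gripper_width: 50.2
grasp_force: 0.0
[672.6   5.4 148.7] [-99.9  -0.  179.9]
w4 red 2949 [675.36  16.84] -0.172 3.065622943428363 (242, 156, 33, 94)
w4 blue 3398 [658.91 -79.24] -0.168 1.333862366709249 (241, 28, 35, 101)
w14 red 2920 [675.27  18.21] -0.169 4.461653614128449 (238, 171, 34, 92)
w14 blue 3458 [658.07 -78.27] -0.196 2.3452141021643893 (237, 39, 35, 104)
```

View pics/w14.png

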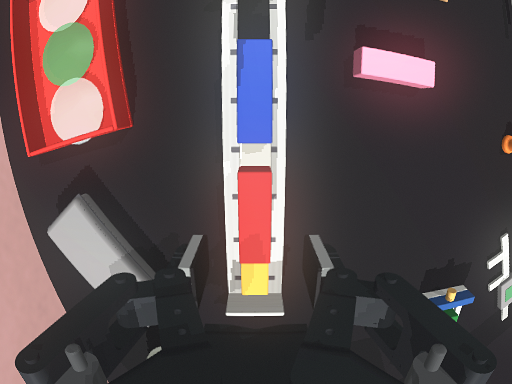

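Run:
```python
from h import *
import pickle
np.set_printoptions(precision=1,suppress=True)
for n,c,rs in (("w4",258,(28,129,156,250)),("w14",254.5,(39,143,171,263))):
    d=pickle.load(open(f"pics/{n}.pkl","rb")); q=toz(d,[(c,r-.5) for r in rs],58)
    print(n,q[:,:2].tolist(),"blue c",q[:2].mean(0),"red c",q[2:].mean(0)); H=d["hsv"]
    print([H[r,int(c)].tolist() for r in list(range(rs[0]-3,rs[0]+4))+list(range(rs[1]-3,rs[1]+4))])
```

```text
w4 [[652.4474720131898, -115.32633399217333], [665.025527446375, -42.469022328061875], [668.3282861088871, -23.19103634761217], [680.8950464364245, 50.69614445949415]] blue c [658.7 -78.9  58. ] red c [674.6  13.8  58. ]
[[113, 33, 70], [116, 26, 68], [30, 4, 61], [114, 170, 200], [114, 165, 230], [113, 165, 234], [113, 163, 233], [114, 166, 227], [114, 168, 228], [115, 169, 228], [110, 138, 152], [63, 98, 114], [67, 96, 114], [68, 96, 114]]
w14 [[651.7672550268522, -115.25926382557778], [664.4556188875987, -42.5891191999606], [667.9093765048079, -22.856769547845737], [680.6698386145074, 49.88729862039929]] blue c [658.1 -78.9  58. ] red c [674.3  13.5  58. ]
[[111, 24, 75], [110, 21, 74], [60, 4, 66], [114, 159, 197], [113, 161, 233], [113, 159, 236], [113, 161, 235], [114, 157, 228], [115, 158, 229], [115, 166, 227], [116, 45, 198], [25, 20, 220], [26, 17, 223], [26, 16, 222]]
```

Before and after, blue and red agree within 0.6 mm. White and green were already checked, and the gripper is clear.

```bash
python3 -c "
from bench import arm
print(arm.job_done())"
```

```text
the job is handed in; nothing more can be done
None
```

I handed in the job at about 46 s: green is seated in the cradle, white is centred in the gap green left, and red and blue are back within about 0.6 mm of where they started.

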